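# Lift the copper disc onto the folding work rest with the spatula

### The job

Swing the hinged arm of the steel work rest out until it is fully home against its stop, parallel to the fixed rail. Then slide the flat spatula under the polished copper disc on the ribbed soldering brick, lift it off and set it level and centred across the two rails of the rest, never touching the disc with the gripper and keeping it about level. Finally draw the spatula out and lay it back flat on its rubber mat, leaving the other things on the bench where they are.

Things in the scene. Friction and masses are not known exactly. Their poses are not given: they have to be found in the camera images.
- brick: pale soldering brick, fixed, 130 (x) x 120 (y) x 45 mm high; origin under its centre, -x end towards the robot. On top two grey ribs run along its x, 10 mm wide, 14 mm high, 120 long, centred at y = +38 and -38 mm: between them a channel 66 mm wide, open at both ends, floor 45 mm and rib tops 59 mm above the bench. The disc lies across the ribs.
- disc: polished copper disc, 100 mm diameter, 3 mm thick, about 0.19 kg, loose, lying flat across the brick's ribs within 8 mm of its middle (14 mm of free height under it). Origin: centre of its underside; z is its upright axis. The gripper must not touch it.
- spatula: flat spatula, 235 mm long, 0.14 kg, loose on the mat. Origin on its underside; x points from handle to blade, z up. Wooden handle with flat upright sides: x -115 to -5 mm, 18 wide (y), z 0 to 30 mm. Steel neck 16 wide, 4 thick, to x = 30. Steel blade x 30 to 120 mm, 50 wide, z 0 to 3 mm: the undersides of handle and blade are level.
- spatula_grip (a point): point in the spatula's handle at x = -30, y = 0, z = 18 mm of the spatula's frame, near the centre of mass: a good place to grip the flat sides from above. The middle of the blade lies 105 mm further along x.
- spatula_blade (a point): middle of the top face of the spatula's blade, at x = 75, y = 0, z = 3 mm of the spatula's frame.
- mat: black rubber mat, fixed, 280 (x) x 120 (y) x 3 mm thick, on which the spatula lies. Origin: centre of its underside; top 3 mm above the bench.
- rest: dark steel work rest, fixed. Origin on the bench, under the place for the disc. Upright block at x = 65 to 91 mm (side away from the robot), 130 wide, 60 high. Fixed steel rail 10 mm wide, z 60 to 70 mm, from the block to x = -65, at y = -38 mm. The arm, swung home, is the matching rail at y = +38; between them a 66 mm gap, free down to the bench.
- rest_seat (a point): point midway between the two rails at the height of their tops (70 mm above the bench), where the centre of the disc's underside must come; axes as the rest: x points away from the robot, square to the upright block and along the rails.
- rest_arm (a joint): angle of the rest's hinged arm about its upright pivot: 0 along the rest's +y, growing anticlockwise from above, 1.571 home at its hard stop, pointing to the rest's -x, parallel to the fixed rail. Pivot friction (0.12 N m) holds it where it is left. Steel bar 140 mm long, 10 wide, 10 high, top 70 mm above the bench.
- rest_arm_pin (a point): centre of the top end of the upright round pin (10 mm diameter, 34 mm tall, from 70 to 104 mm above the bench) that stands on the arm 130 mm from its pivot: the handle to swing it by. Its x, y axes turn with the arm.
- rest_arm_hinge (a point): pivot of the rest's arm, at the arm's top face (70 mm above the bench), at x = 68, y = 38 mm of the rest's frame.
- bowl: bystander, to be left alone: pale blue ceramic bowl, 100 mm wide, 55 mm high, behind the other things. Origin: centre of its underside.
- jar: bystander, to be left alone: glass jar with steel lid, 64 mm diameter, 75 mm high, standing at the back or near left. Origin: centre of its underside.
- canister: bystander, to be left alone: steel can, 60 mm diameter, 100 mm high, standing at the back or near left. Origin: centre of its underside.
- hammer: bystander, to be left alone: hammer with pale wooden handle, 260 mm long, lying at the far left. Origin: centre of its underside.
- file: bystander, to be left alone: file with wooden handle, 290 mm long, lying at the far right. Origin: centre of its underside.
- pliers: bystander, to be left alone: pliers with black grips, about 145 mm long, lying near right. Origin: centre of its underside.
Mind the look-alikes: they are no part of the job. What is shaped like the spatula but turquoise is not meant.

How it is judged (in metres and radians):
On the way, in this order (a step that is already met when the one before it is completed fails the run):
1. the rest's arm is swung fully home (value of joint rest_arm above 1.5 rad), for 0.2 s.
2. the disc rides on the spatula, at least 15 mm clear above the brick's ribs (contact force between disc and spatula above 0.3 N and height (world z) of disc above 0.074 m), for 0.2 s.
At the end, for the whole second after the job is handed in: Arm home (over 1.50 of 1.571 rad); disc at rest on both rails, centre within 15 mm of the seat, height within 4 mm, tilt under 0.06 rad, clear of the spatula; spatula at rest, flat and right way up on the mat (origin within 100 mm along, 55 mm across its middle, tilt under 0.08 rad) (value of joint rest_arm above 1.5 rad and horizontal distance between disc and rest_seat below 0.015 m and z of disc in the frame of rest_seat between -0.004 and 0.004 m and angle between disc's own z axis and vertical below 0.06 rad and linear speed of each of disc, spatula below 0.02 m/s and contact force between disc and spatula below 0.05 N and x of spatula in the frame of mat between -0.1 and 0.1 m and y of spatula in the frame of mat between -0.055 and 0.055 m and z of spatula in the frame of mat below 0.008 m and angle between spatula's own z axis and vertical below 0.08 rad); the robot touches nothing.
It fails at once if the gripper's fingers touch the disc (contact force between the fingers and disc above 0.5 N).
It fails at once if the disc is tipped by more than 0.5 rad (angle between disc's own z axis and vertical above 0.5 rad).
It fails at once if the disc is dropped (falls faster than 0.6 m/s) (linear speed of disc above 0.6 m/s).
It fails at once if another thing on the bench is moved by more than 40 mm (distance of any of bowl, jar, canister, hammer, file, pliers from where it was at the start of the episode above 0.04 m).
It also fails if it takes over 72 s, if anything falls off the work surface, if the arm or the gripper's body presses on something with over 40 N, if the wrist force passes 120 N, or if a joint passes its speed limit or range.

### The arm

A 6-joint arm with a two-finger parallel gripper is mounted at the origin on the work surface. World frame = base frame: x ahead of the robot, y to its left, z up, the work surface at z = 0. Lengths are in mm, angles in rad, forces in N, time in s.
With the tool pointing down it reaches from about 400 to 925 mm from the base axis. Payload 12.5 kg.
Tool frame: the origin (TCP) lies at the very end of the fingers, on their centre line; the grasp point (between the pads) lies 19 mm behind it; z points along the fingers, y is the direction in which the jaws open and shut (so a half turn about z gives the same grasp; the last joint's range is limited). The gripper opens to 95 mm and grips with 3 to 60 N. Pads are 20 mm wide; open, the fingers measure 119 mm over their backs; the gripper's body (75 mm by 180 mm) begins 59 mm behind the grasp point.
Start: joints at [1.16, 0.491, 1.559, -0, 1.092, -0.106], TCP at [187.547, 596.215, 214.661] pointing down, gripper open.
Joint ranges: [-3.1, 3.1], [-0.84, 2.19], [0.05, 2.79], [-1.13, 4.28], [0.06, 2.93], [-2.69, 2.69]. Speed limits (rad/s): [2.22, 2.22, 2.79, 3.14, 3.14, 3.14].

### API

Orientations are given as [roll, pitch, yaw] about the fixed x, y, z axes, in that order (R = Rz(yaw) Ry(pitch) Rx(roll)).
In Python, from cell import env gives the robot as it stands.
- The arm moves only by the shell command python3 -m pendant 'ROWS'. ROWS is JSON, a list that holds one entry, the list of rows, each a list of 5 numbers: the opening, from 0 (shut) to 1 (fully open), then the shift along the tool's x, y, z in m, then the turn about the tool's z in rad. A call has exactly 8 rows; each row is the pose to reach, as a shift and turn from the pose commanded when the call began, along the tool's axes at that moment; what a row does not reach only later rows make up. A row lasts 1/10 s, in which the tool goes at most 50 mm and 8.59 degrees, less where a joint would pass 70% of its speed; a pose out of reach is approached as far as the arm can. A call with a gripper value outside its range is refused whole. The fingers move at their own pace and stop on an object; the grip force is fixed at half the most. Time passes only in rows, so rows that repeat a pose let the fingers close, or fill a call up. It gives the time, the measured TCP pose, the force and the opening at its end, in the units of the state.
- env.state(): the state, without advancing time (a new reading comes with each control period).
- env.read_camera(name): name is "side" or "top"; returns a dict with "image" (480x640x3 uint8, blue, green, red), "range_z" (480x640 float32, mm along the optical axis (not along the pixel's ray), 0 where there is no reading), "fx", "fy", "cx", "cy" (pixels), "dist" ([k1, k2, p1, p2, k3] as OpenCV has them; the pictures are not rectified), "rvec" (rotation vector, rad) and "tvec" (3), from world to camera coordinates, as OpenCV has them. Camera axes: x right, y down, z forward; pixel columns grow to the right and rows downward; lengths in mm; the calibration is good to about 2 mm. A picture is of the moment at which its call begins.
- env.job_done(): hands the job in, once; it reports no verdict.
The state is a dict: "t": time; "joints": joint angles; "qvel": joint speeds; "tau": joint torques, N m; "eef_pos": TCP position; "tcp_rot": TCP orientation; "ft_force": force on the tool from outside, world axes, zero at the start; "moment": the same for the moment, N m; "opening": opening from 0.0 (shut) to 1.0 (fully open).
Only numpy, scipy, OpenCV 4.12 (cv2) and the standard library are available. Lean on these libraries where they do the work, as an engineer would, in place of code of your own. Each camera call takes 0.05 s, during which the arm holds its last target. There are 200 camera calls.

## Working session

There is one attempt and no reset: what is moved stays moved. The work goes in short steps, Python scripts to look and compute and a shell command to move; the robot and the scene stay as the last step left them, time stands still between calls to the robot, and variables do not carry over. Pictures are saved under pics/ and viewed, about 8 in all and at most 12, crops included, and the job is handed in when it is done.

```bash
mkdir -p pics; ls; cat > h.py <<'E'
import numpy as np, cv2
from cell import env
def cam(n): return env.read_camera(n)
def K(c): return np.array([[c['fx'],0,c['cx']],[0,c['fy'],c['cy']],[0,0,1.]])
def ray(c,pts):
    R=cv2.Rodrigues(np.array(c['rvec'],float))[0]; t=np.array(c['tvec'],float).ravel()
    p=cv2.undistortPoints(np.array(pts,float).reshape(-1,1,2),K(c),np.array(c['dist'],float)).reshape(-1,2)
    d=np.c_[p,np.ones(len(p))]
    return -R.T@t, d@R
def onz(c,pts,z):
    o,d=ray(c,pts); return o+d*((z-o[2])/d[:,2])[:,None]
def pt3(c,pts):  # by range
    o,d=ray(c,pts); r=np.array([c['range_z'][int(v),int(u)] for u,v in pts]); return o+d*r[:,None]
def proj(c,P): return cv2.projectPoints(np.array(P,float).reshape(-1,3),np.array(c['rvec'],float),np.array(c['tvec'],float),K(c),np.array(c['dist'],float))[0].reshape(-1,2)
E
python3 - <<'E'
from h import *
for n in('top','side'):
    c=cam(n); cv2.imwrite(f'pics/{n}0.png',c['image']); print(n,c['fx'],ray(c,[[320,240]]))
print(env.state())
E
```

```text
pics
top 462.51555108979295 (array([ 305.97210539,  -18.26630359, 1201.10142816]), array([[ 0.16957179,  0.00846357, -0.98554291]]))
side 582.9225977469526 (array([  103.42908564, -1026.11077411,   968.48042481]), array([[ 0.30638789,  0.72311968, -0.61919043]]))
{'t': 0.1, 'joints': array([ 1.16040089e+00,  4.91486557e-01,  1.55936320e+00,  7.61181751e-06,
        1.09167346e+00, -1.05590682e-01]), 'qvel': array([-0.00090918, -0.00148503, -0.00171748,  0.00228462, -0.0013634 ,
        0.00089243]), 'tau': array([ 1.83954377e-03, -6.13619256e+01, -2.58606827e+01,  6.93698460e-02,
        4.69918514e-02, -7.73344004e-05]), 'eef_pos': array([187.4595797 , 596.02023109, 214.13679649]), 'tcp_rot': array([-3.14066798e+00, -1.04791001e-04,  2.83678434e+00]), 'ft_force': array([0.73673635, 0.06894319, 0.3407497 ]), 'moment': array([-0.09758456,  0.01821009,  0.03561241]), 'opening': 0.999224843321333}
```

View pics/top0.png

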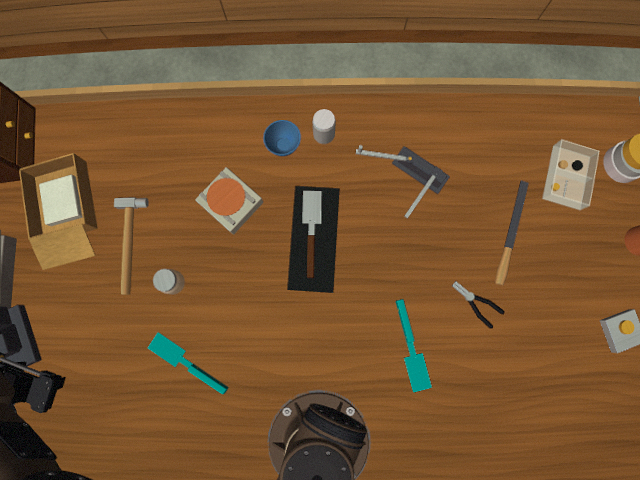

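View pics/side0.png

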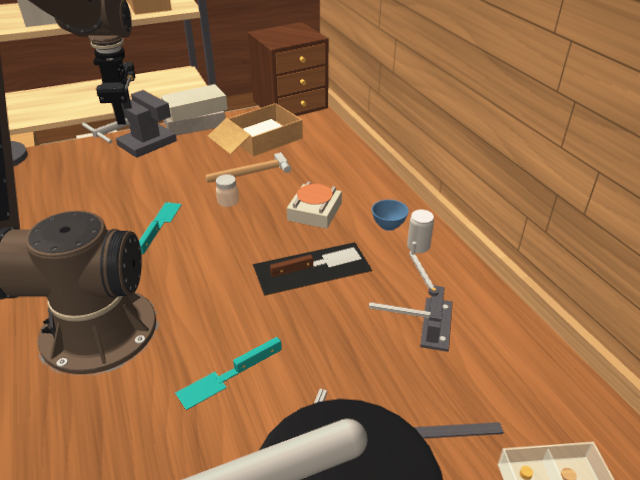

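The top view shows the disc on the brick at (225,197), the spatula on the mat at (314,235), the rest's block at (420,170) with its rail running to (406,216), and the arm running to its pin at (360,150). The turquoise decoys are at the bottom. In the side view nothing blocks access to the brick, mat or rest.

```bash
python3 - <<'E'
from h import *
c=cam('top'); im=c['image']; hsv=cv2.cvtColor(im,cv2.COLOR_BGR2HSV)
a=cv2.resize(im[160:240,190:270],None,fx=5,fy=5,interpolation=cv2.INTER_CUBIC)
b=cv2.resize(im[140:220,350:450],None,fx=4,fy=4,interpolation=cv2.INTER_CUBIC)
out=np.zeros((400,800,3),np.uint8); out[:,:400]=a; out[:320,400:]=b; cv2.imwrite('pics/z1.png',out)
# disc
roi=np.zeros(im.shape[:2],np.uint8); roi[165:235,195:262]=1
m=((hsv[...,0]<14)&(hsv[...,1]>120)&(hsv[...,2]>140)&(roi>0)).astype(np.uint8)
ct=max(cv2.findContours(m,0,2)[0],key=cv2.contourArea); e=cv2.fitEllipse(ct); print('disc',e, onz(c,[e[0]],62))
# mat
m=((hsv[...,2]<60)).astype(np.uint8); roi[:]=0; roi[180:298,280:345]=1; m=m*roi
m=cv2.morphologyEx(m,cv2.MORPH_CLOSE,np.ones((25,25)))
ct=max(cv2.findContours(m,0,2)[0],key=cv2.contourArea); bx=cv2.boxPoints(cv2.minAreaRect(ct)); print('mat',onz(c,bx,3).round(1).tolist(), onz(c,[bx.mean(0)],3))
# spatula handle / blade
roi2=np.zeros_like(roi); roi2[189:290,295:335]=1
hm=((hsv[...,0]<20)&(hsv[...,1]>90)&(hsv[...,2]>50)&(roi2>0)).astype(np.uint8)
bm=((hsv[...,1]<70)&(hsv[...,2]>120)&(roi2>0)).astype(np.uint8)
for n,mm,z in(('handle',hm,33),('blade',bm,6)):
    ct=max(cv2.findContours(mm,0,2)[0],key=cv2.contourArea); r=cv2.minAreaRect(ct); p=onz(c,cv2.boxPoints(r),z); print(n,r,p.round(1)[:,:2].tolist(),p.mean(0).round(1))
E
```

```text
disc ((225.35147094726562, 196.37985229492188), (36.01715087890625, 37.567623138427734), 58.609832763671875) [[618.24516758 232.43919699  62.        ]]
mat [[383.7, 78.2, 3.0], [662.4, 59.8, 3.0], [652.2, -61.8, 3.0], [374.7, -39.0, 3.0]] [[515.64407912   9.39163146   3.        ]]
handle ((310.5, 256.0), (42.0, 7.0), 90.0) [[520.4, 25.0], [520.2, 7.0], [412.1, 8.0], [412.3, 25.7]] [466.3  16.4  33. ]
blade ((311.0, 212.5), (43.0, 18.0), 90.0) [[645.1, 38.7], [644.4, -9.4], [527.6, -8.2], [528.2, 39.2]] [586.3  15.1   6. ]
```

View pics/z1.png

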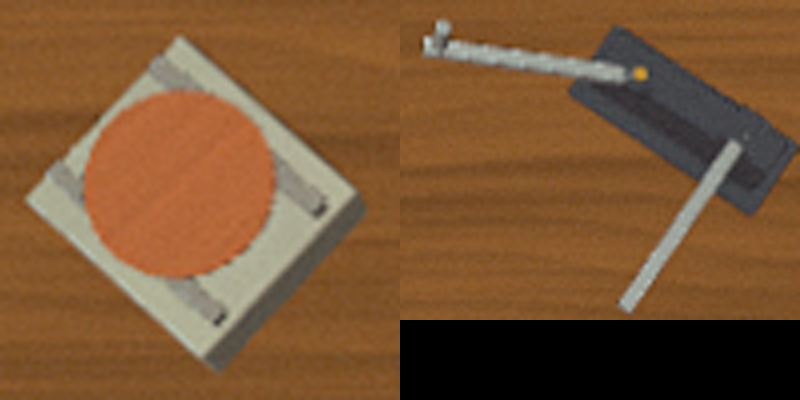

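The crop shows the brick's rib centrelines running (160,65)–(320,208) and (60,178)–(218,318). The disc covers their middle. The rest's hinge bolt is at (640,73), the pin top at about (443,26), and the fixed rail runs from (626,306) to (738,143).

```bash
cat >> h.py <<'E'
def plan(x,y,z,yaw=None,st=None):
    """shift in tool axes (m) and turn to reach a world TCP pose (tool down)"""
    s=st or env.state(); R=cv2.Rodrigues(np.zeros(3))[0]
    from scipy.spatial.transform import Rotation as Ro
    Rm=Ro.from_euler('xyz',s['tcp_rot']).as_matrix(); d=Rm.T@(np.array([x,y,z])-s['eef_pos'])/1000
    t=0 if yaw is None else (s['tcp_rot'][2]-yaw+np.pi/2)%np.pi-np.pi/2
    return d.round(4), round(t,3)
E
python3 - <<'E'
from h import *
c=cam('top')
A=lambda p:[((u+.5)/5-.5+190,(v+.5)/5-.5+160) for u,v in p]
B=lambda p:[((u-400+.5)/4-.5+350,(v+.5)/4-.5+140) for u,v in p]
r1=onz(c,A([(160,65),(320,208)]),59); r2=onz(c,A([(60,178),(218,318)]),59)
print('ribs',r1.round(1),r2.round(1),'centre',((r1.sum(0)+r2.sum(0))/4).round(1))
for r in(r1,r2): d=r[0]-r[1]; print('yaw',np.arctan2(d[1],d[0]),np.linalg.norm(d))
n=(r1-r2).mean(0); print('n',n,np.arctan2(n[1],n[0])+np.pi/2)
cor=onz(c,A([(180,37),(358,193),(210,358),(27,200)]),45); print('brick top',cor.round(1),cor.mean(0)); 
for i,j in((0,1),(3,2)): d=cor[i]-cor[j]; print(np.arctan2(d[1],d[0]))
rl=onz(c,B([(626,306),(738,143)]),70); h=onz(c,B([(640,73)]),75)[0]; pin=onz(c,B([(443,26)]),104)[0]
d=rl[1]-rl[0]; yr=np.arctan2(d[1],d[0]); ex=np.array([np.cos(yr),np.sin(yr)]); ey=np.array([-ex[1],ex[0]])
print('rail',rl.round(1),yr,np.linalg.norm(d),'hinge',h.round(1),'pin',pin.round(1),np.linalg.norm((pin-h)[:2]))
print('seat from hinge',h[:2]-68*ex-38*ey,'from rail end',rl[0,:2]+65*ex+38*ey)
a=np.arctan2(*(pin-h)[1::-1]); print('arm ang world',a,'joint',a-yr-np.pi/2)
for q in('top','side'):
    k=cam(q); print(q,[pt3(k,[tuple(p)]).round(1).tolist() for p in proj(k,[h,pin])])
E
```

```text
ribs [[683.  244.7  59. ]
 [605.1 160.   59. ]] [[623.3 295.1  59. ]
 [548.5 211.2  59. ]] centre [615.  227.7  59. ]
yaw 0.8275302113542417 115.05142381438469
yaw 0.8418745733130366 112.41018842701597
n [ 58.11075368 -50.82474325   0.        ] 0.8521824092685597
brick top [[702.7 237.7  45. ]
 [616.4 142.5  45. ]
 [530.6 217.7  45. ]
 [615.7 316.   45. ]] [616.37424086 228.47274747  45.        ]
0.8344937348435364
0.856624190455612
rail [[ 558.6 -224.9   70. ]
 [ 664.3 -301.4   70. ]] -0.6265262510261032 130.4304783354703 hinge [ 709.8 -239.8   75. ] pin [ 731.5 -112.3  104. ] 129.39052277388964
seat from hinge [ 632.44641256 -230.72268967] from rail end [ 633.56670695 -232.25095632]
arm ang world 1.4024056872702733 joint 0.4581356115014801
top [[[714.0, -242.1, 63.2]], [[733.4, -112.7, 99.2]]]
side [[[715.1, -233.0, 67.3]], [[731.6, -112.0, 103.8]]]
```

```bash
python3 -c "
from h import *
print(plan(731.5,-112,215,1.402))"
```

```text
(array([-7.314e-01, -5.122e-01, -4.000e-04]), np.float64(1.435))
```

```bash
python3 -m pendant '[[[0.4,-0.03,-0.021,0,0.06],[0.4,-0.07,-0.049,0,0.14],[0.4,-0.11,-0.077,0,0.22],[0.4,-0.15,-0.105,0,0.3],[0.4,-0.19,-0.133,0,0.38],[0.4,-0.23,-0.161,0,0.46],[0.4,-0.27,-0.189,0,0.54],[0.4,-0.31,-0.217,0,0.62]]]'; python3 -c "
from h import *
print(plan(731.5,-112,215,1.402))"
```

```text
t: 1.1
eef_pos: [419.0, 294.5, 214.8]
tcp_rot: [3.141, 0.0, 2.214]
ft_force: [0.7, 1.3, 0.2]
opening: 0.414
(array([-5.127e-01,  6.400e-03, -2.000e-04]), np.float64(0.812))
```

```bash
python3 -m pendant '[[[0.4,-0.045,0.001,0,0.1],[0.4,-0.09,0.001,0,0.2],[0.4,-0.135,0.002,0,0.3],[0.4,-0.18,0.002,0,0.4],[0.4,-0.225,0.003,0,0.5],[0.4,-0.27,0.003,0,0.6],[0.4,-0.315,0.004,0,0.7],[0.4,-0.36,0.0045,0,0.812]]]'; python3 -c "
from h import *
print(plan(731.5,-112,120,1.402))"
```

```text
t: 1.9
eef_pos: [639.4, 9.7, 214.6]
tcp_rot: [3.142, -0.0, 1.4]
ft_force: [0.6, 1.3, -0.4]
opening: 0.403
(array([-0.1044,  0.1115,  0.0946]), np.float64(-0.002))
```

```bash
python3 -m pendant '[[[0.4,-0.03,0.03,0,0],[0.4,-0.06,0.06,0,0],[0.4,-0.085,0.09,0,0],[0.4,-0.104,0.1115,0,0],[0.4,-0.104,0.1115,0.04,0],[0.4,-0.104,0.1115,0.08,0],[0.4,-0.104,0.1115,0.115,0],[0.4,-0.104,0.1115,0.132,0]]]'; python3 - <<'E'
from h import *
# arc: TCP leads centre behind pin; rows for joint sweep, centred on pin path
s=env.state(); print(s['eef_pos'],s['tcp_rot'][2],s['ft_force'],s['opening'])
h=np.array([709.5,-240.]);
for th in np.linspace(1.402,2.516,8)[1:]:
    p=h+130*np.array([np.cos(th),np.sin(th)]); print(round(th,2),*plan(p[0],p[1],82.5,th,s))
E
```

```text
t: 2.7
eef_pos: [729.9, -109.3, 79.1]
tcp_rot: [-3.137, -0.0, 1.405]
ft_force: [0.2, -0.2, 0.0]
opening: 0.396
[ 729.90878056 -109.34687966   79.05553852] 1.4046508930098396 [ 0.19544707 -0.18638368  0.03433873] 0.3956243038201271
1.56 [-0.0038 -0.0188 -0.0034] -0.156
1.72 [-0.0086 -0.0389 -0.0033] -0.316
1.88 [-0.0166 -0.058  -0.0032] -0.475
2.04 [-0.0275 -0.0755 -0.0031] -0.634
2.2 [-0.041  -0.0912 -0.0031] -0.793
2.36 [-0.0568 -0.1044 -0.003 ] -0.952
2.52 [-0.0746 -0.1151 -0.003 ] -1.111
```

```bash
python3 -m pendant '[[[0.4,-0.001,-0.009,-0.003,-0.08],[0.4,-0.0035,-0.0188,-0.003,-0.156],[0.4,-0.006,-0.029,-0.003,-0.236],[0.4,-0.0086,-0.0389,-0.003,-0.316],[0.4,-0.012,-0.0485,-0.003,-0.395],[0.4,-0.0166,-0.058,-0.003,-0.475],[0.4,-0.022,-0.067,-0.003,-0.555],[0.4,-0.0275,-0.0755,-0.003,-0.634]]]'; python3 - <<'E'
from h import *
s=env.state(); h=np.array([709.5,-240.]);
for th in list(np.linspace(2.04,2.516,6)[1:])+[2.57,2.6,2.63]:
    p=h+130*np.array([np.cos(th),np.sin(th)]); print(round(th,2),*plan(p[0],p[1],82,min(th,2.516),s))
E
```

```text
t: 3.5
eef_pos: [652.5, -124.2, 86.7]
tcp_rot: [3.14, 0.001, 2.042]
ft_force: [2.1, -1.4, -0.3]
opening: 0.402
2.14 [ 0.0004 -0.0139  0.0047] -0.093
2.23 [-0.0014 -0.0262  0.0046] -0.188
2.33 [-0.0042 -0.0382  0.0046] -0.283
2.42 [-0.0083 -0.0499  0.0046] -0.378
2.52 [-0.0134 -0.0612  0.0046] -0.474
2.57 [-0.0167 -0.0673  0.0046] -0.474
2.6 [-0.0188 -0.0707  0.0046] -0.474
2.63 [-0.0209 -0.074   0.0046] -0.474
```

```bash
python3 -m pendant '[[[0.4,0,-0.0139,0,-0.093],[0.4,-0.0014,-0.0262,0,-0.188],[0.4,-0.0042,-0.0382,0,-0.283],[0.4,-0.0083,-0.05,0,-0.378],[0.4,-0.0134,-0.0612,0,-0.474],[0.4,-0.0167,-0.0673,0,-0.474],[0.4,-0.0188,-0.0707,0,-0.474],[0.4,-0.0209,-0.074,0,-0.474]]]'; python3 - <<'E'
from h import *
s=env.state(); print(s['tcp_rot'])
c=cam('side'); 
h=np.array([709.5,-240.])
p=proj(c,[[709.5,-240,70],[605,-164,104]]); print(p)
cv2.imwrite('pics/s1.png',cv2.resize(c['image'][190:370,330:510],None,fx=3.3,fy=3.3))
E
```

```text
t: 4.3
eef_pos: [595.9, -176.3, 86.0]
tcp_rot: [3.141, 0.001, 2.511]
ft_force: [2.1, 3.9, 0.6]
opening: 0.404
[3.14117422e+00 6.00823837e-04 2.51063990e+00]
[[432.52222507 289.40186098]
 [375.92429285 269.36420546]]
```

View pics/s1.png

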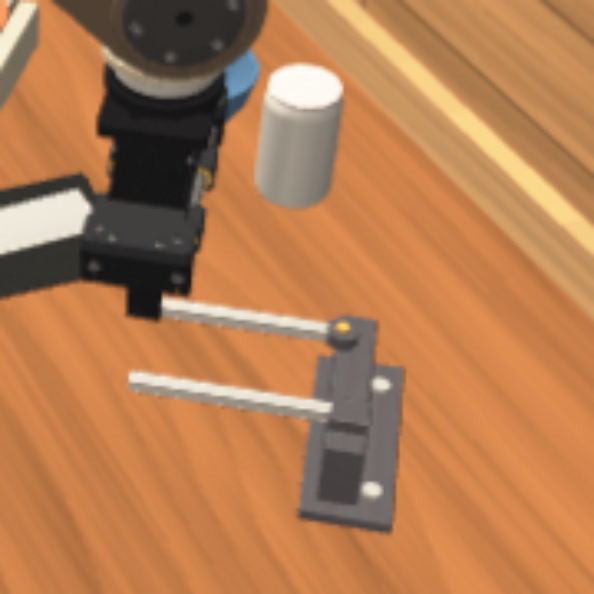

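The rails look close to parallel, with the pin between the fingers. I'll nudge further to feel for the stop.

```bash
python3 -m pendant '[[[0.4,0,-0.002,0,0],[0.4,0,-0.004,0,0],[0.4,0,-0.005,0,0],[0.4,0,-0.006,0,0],[0.4,0,-0.006,0,0],[0.4,0,-0.006,0,0],[0.4,0,-0.006,0,0],[0.4,0,-0.006,0,0]]]'
```

```text
t: 5.15
eef_pos: [595.4, -177.1, 86.0]
tcp_rot: [3.135, 0.003, 2.511]
ft_force: [19.1, 28.5, -3.1]
opening: 0.403
```

At the hard stop (34 N). I'll back off, rise and check.

```bash
python3 -m pendant '[[[0.4,0,0.006,0,0],[0.4,0,0.014,0,0],[0.4,0,0.014,-0.02,0],[0.4,0,0.014,-0.06,0],[0.5,0,0.014,-0.09,0],[0.5,0,0.014,-0.09,0],[0.5,0,0.014,-0.09,0],[0.5,0,0.014,-0.09,0]]]'; python3 -c "
from h import *
print(plan(501,16,100,3.13))"
```

```text
t: 5.95
eef_pos: [599.9, -169.6, 174.5]
tcp_rot: [-3.141, -0.002, 2.512]
ft_force: [0.1, -0.4, -0.0]
opening: 0.499
(array([0.189 , 0.0919, 0.0748]), np.float64(-0.618))
```

```bash
python3 -m pendant '[[[0.5,0.03,0.015,0,-0.09],[0.5,0.06,0.03,0,-0.18],[0.5,0.095,0.046,0,-0.27],[0.5,0.13,0.063,0,-0.37],[0.5,0.16,0.078,0,-0.46],[0.5,0.189,0.092,0.02,-0.55],[0.5,0.189,0.092,0.05,-0.618],[0.5,0.189,0.092,0.075,-0.618]]]'; python3 - <<'E'
from h import *
print(plan(501,16,7,3.13))
c=cam('side'); cv2.imwrite('pics/s2.png',cv2.resize(c['image'][200:340,240:460],None,fx=3.6,fy=3.6))
c=cam('top'); im=c['image']
# arm line: bright low-sat pixels near expected arm
ex=np.array([np.cos(-.6265),np.sin(-.6265)]);ey=np.array([-ex[1],ex[0]]);seat=np.array([633,-231.5])
hsv=cv2.cvtColor(im,cv2.COLOR_BGR2HSV); m=(hsv[...,1]<60)&(hsv[...,2]>120)
v,u=np.nonzero(m[120:240,340:450]); P=onz(c,np.c_[u+340,v+120],70)[:,:2]-seat; q=np.c_[P@ex,P@ey]
for y0 in(38,-38):
    s=q[(abs(q[:,1]-y0)<10)&(q[:,0]>-55)&(q[:,0]<50)]; print(y0,len(s),np.polyfit(s[:,0],s[:,1],1))
# spatula outline in the top view
roi2=np.zeros(im.shape[:2],bool); roi2[185:235,295:335]=1
bm=((hsv[...,1]<70)&(hsv[...,2]>120)&roi2); v,u=np.nonzero(bm); 
P=onz(c,np.c_[u,v],6)[:,:2]; P=P[P[:,0]>565]; print('blade',P[:,0].min(),P[:,0].max(),P[:,1].min(),P[:,1].max(),np.polyfit(P[:,0],P[:,1],1),P.mean(0))
E
```

```text
t: 6.75
eef_pos: [500.6, 16.7, 98.9]
tcp_rot: [3.141, -0.001, 3.135]
ft_force: [0.5, -0.5, 0.3]
opening: 0.497
(array([-0.0005, -0.0008,  0.0919]), np.float64(0.005))
38 157 [-3.15934416e-03  3.80033424e+01]
-38 159 [ 4.28638433e-03 -3.76960364e+01]
blade 576.82830314437 576.82830314437 52.206021587392556 52.206021587392556 [ 0.04525265 26.10301079] [576.82830314  52.20602159]<stdin>:14: RankWarning: Polyfit may be poorly conditioned
```

View pics/s2.png

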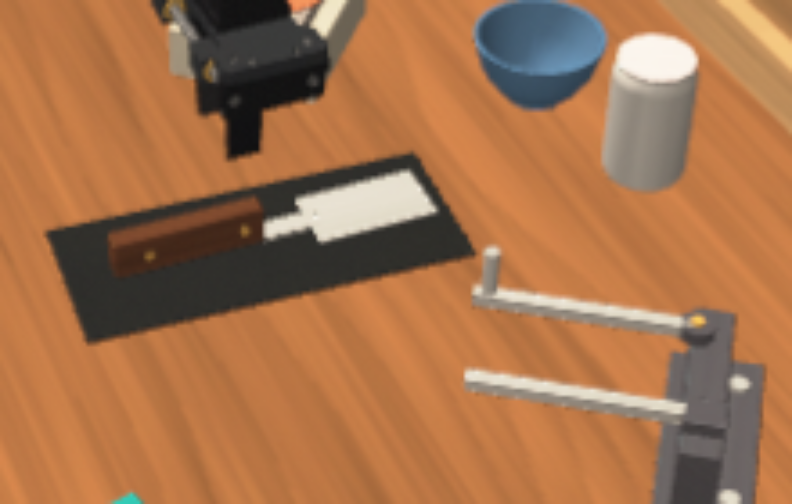

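The arm is home: its rail is parallel within 7 mrad and the rails sit at ±38 mm about the seat. The fingers are above the spatula's handle, so I'll descend and grip.

```bash
python3 -m pendant '[[[0.5,0,-0.001,0.03,0],[0.5,0,-0.001,0.06,0],[0.5,0,-0.001,0.075,0],[0.5,0,-0.001,0.085,0],[0.5,0,-0.001,0.09,0],[0.5,0,-0.001,0.091,0],[0.5,0,-0.001,0.091,0],[0.5,0,-0.001,0.091,0]]]';python3 -m pendant '[[[0.15,0,0,0,0],[0.1,0,0,0,0],[0.0,0,0,0,0],[0,0,0,0,0],[0,0,0,0,0],[0,0,0,0,0],[0,0,0,0,0],[0,0,0,0,0]]]'
```

```text
t: 7.65
eef_pos: [501.9, 14.8, 10.3]
tcp_rot: [-3.142, 0.001, 3.131]
ft_force: [0.1, 0.3, -0.5]
opening: 0.503
t: 8.45
eef_pos: [501.6, 14.8, 9.7]
tcp_rot: [3.142, 0.0, 3.131]
ft_force: [-0.5, 0.2, 2.3]
opening: 0.191
```

```bash
python3 -m pendant '[[[0.3,0,0,0,0],[0.3,0,0,0,0],[0.3,0,0,0.002,0],[0.3,0,0,0.0035,0],[0.3,0,0,0.004,0],[0.1,0,0,0.004,0],[0,0,0,0.004,0],[0,0,0,0.004,0]]]';python3 -m pendant '[[[0,0,0,0,0],[0,0,0,0,0],[0,0,0,-0.005,0],[0,0,0,-0.015,0],[0,0,0,-0.03,0],[0,0,0,-0.05,0],[0,0,0,-0.08,0],[0,0,0,-0.1,0]]]'; python3 - <<'E'
from h import *
s=env.state();print(s['eef_pos'],s['tcp_rot'],s['opening'],s['ft_force'])
c=cam('side'); cv2.imwrite('pics/s3.png',cv2.resize(c['image'][150:290,210:430],None,fx=3.6,fy=3.6))
E
```

```text
t: 9.25
eef_pos: [501.6, 14.8, 5.6]
tcp_rot: [3.142, 0.0, 3.131]
ft_force: [-0.0, -0.5, -1.1]
opening: 0.189
t: 10.05
eef_pos: [501.7, 14.8, 108.0]
tcp_rot: [-3.142, 0.002, 3.131]
ft_force: [-0.0, -0.4, -1.6]
opening: 0.189
[501.72561465  14.82563716 107.99035633] [-3.14154662e+00  1.55259705e-03  3.13088441e+00] 0.1890336694125125 [-0.03272203 -0.44079588 -1.55406547]
```

View pics/s3.png

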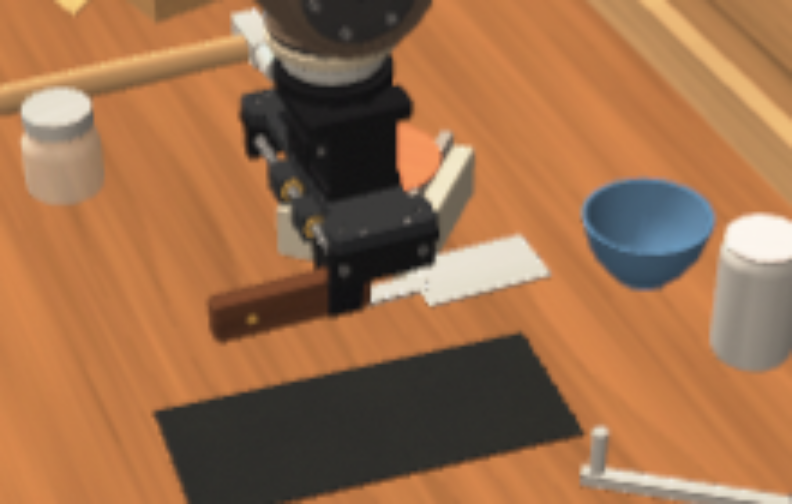

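The spatula is held and looks level above the mat. Next I'll measure the blade pose relative to the tool from the top camera.

```bash
python3 - <<'E'
from h import *
s=env.state(); c=cam('top'); hsv=cv2.cvtColor(c['image'],cv2.COLOR_BGR2HSV)
q=proj(c,[[526+75,15,108]])[0]; print(q)
m=np.zeros(hsv.shape[:2],np.uint8); u,v=q.astype(int); m[v-28:v+22,u-18:u+18]=1
m&=((hsv[...,1]<70)&(hsv[...,2]>110)).astype(np.uint8)
ct=max(cv2.findContours(m,0,2)[0],key=cv2.contourArea); r=cv2.minAreaRect(ct); print(r, onz(c,cv2.boxPoints(r),108).round(1)[:,:2].tolist())
vv,uu=np.nonzero(m); P=pt3(c,np.c_[uu,vv]); P=P[abs(P[:,2]-108)<20]; 
A=np.c_[P[:,0]-600,P[:,1]-15,np.ones(len(P))]; print('plane',np.linalg.lstsq(A,P[:,2],rcond=None)[0],len(P),P[:,:2].min(0),P[:,:2].max(0))
yaw=.843; R=np.array([[np.cos(yaw),-np.sin(yaw)],[np.sin(yaw),np.cos(yaw)]])
for bx in(-240,-92):
    p=np.array([615.7,228.1])+R@[bx,.6]; print(bx,p,plan(*p,108,yaw+np.pi))
E
```

```text
[309.74256141 196.89578667]
((310.0, 182.5), (9.0, 20.0), 90.0) [[649.3, 38.6], [648.6, -10.5], [625.7, -10.3], [626.4, 38.7]]
plane [-2.99600817e-02  8.11563079e-03  1.11751584e+02] 188 [623.94342837  -8.11243211] [649.55065082  38.80042074]
-240 [455.59779961  49.30501844] (array([0.0474, 0.0341, 0.0004]), np.float64(-0.854))
-92 [554.05123225 159.80805732] (array([-0.0499,  0.1456,  0.0008]), np.float64(-0.854))
```

```bash
python3 -m pendant '[[[0,0.007,0.005,0,-0.12],[0,0.014,0.01,0,-0.24],[0,0.021,0.015,0,-0.36],[0,0.028,0.02,0,-0.48],[0,0.035,0.025,0,-0.6],[0,0.042,0.03,0,-0.72],[0,0.047,0.034,0,-0.82],[0,0.047,0.034,0,-0.854]]]'; python3 -m pendant '[[[0,0,0,0.01,0],[0,0,0,0.025,0],[0,0,0,0.04,0],[0,0,0,0.05,0],[0,0,0,0.054,0],[0,0,0,0.056,0],[0,0,0,0.056,0],[0,0,0,0.056,0]]]'; python3 - <<'E'
from h import *
s=env.state();print(s['eef_pos'],s['tcp_rot'],s['opening'])
for n in('top','side'):
    c=cam(n); q=proj(c,[[575,180,55]])[0].astype(int); u,v=q; w=60 if n=='top' else 70
    cv2.imwrite(f'pics/a_{n}.png',c['image']);
    x=cv2.resize(c['image'][v-w:v+w,u-w:u+w],(400,400),interpolation=cv2.INTER_CUBIC); globals()[n]=x
    print(n,u,v,w)
cv2.imwrite('pics/s4.png',np.hstack([top,side]))
yaw=.843; R=np.array([[np.cos(yaw),-np.sin(yaw)],[np.sin(yaw),np.cos(yaw)]])
for bx in(-240,-150,-93):
    p=np.array([615.7,228.1])+R@[bx,.6]; print(bx,plan(*p,52,yaw+np.pi,s))
E
```

```text
t: 10.95
eef_pos: [453.9, 49.7, 105.2]
tcp_rot: [3.141, -0.001, -2.294]
ft_force: [0.4, -0.6, -1.1]
opening: 0.184
t: 11.75
eef_pos: [455.1, 49.3, 50.0]
tcp_rot: [-3.141, 0.001, -2.299]
ft_force: [0.2, 0.5, -0.4]
opening: 0.188
[455.14861575  49.31366205  49.9514462 ] [-3.14110755e+00  5.18808510e-04 -2.29853993e+00] 0.18846192845993298
top 245 213 60
side 306 209 70
-240 (array([-0.0003, -0.0003, -0.002 ]), np.float64(0.0))
-150 (array([-0.0903, -0.0003, -0.002 ]), np.float64(0.0))
-93 (array([-0.1473, -0.0003, -0.002 ]), np.float64(0.0))
```

View pics/s4.png

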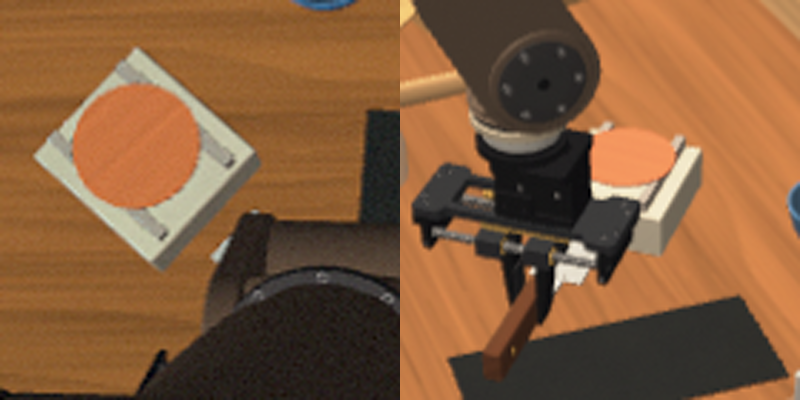

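The spatula is behind the brick and lined up with the channel. I'll insert it in two stages, watching the force.

```bash
python3 -m pendant '[[[0,-0.008,0,-0.001,0],[0,-0.02,0,-0.001,0],[0,-0.032,0,-0.001,0],[0,-0.044,0,-0.001,0],[0,-0.056,0,-0.001,0],[0,-0.068,0,-0.001,0],[0,-0.076,0,-0.001,0],[0,-0.08,0,-0.001,0]]]'; python3 - <<'E'
from h import *
for n in('top','side'):
    c=cam(n); u,v=proj(c,[[590,195,55]])[0].astype(int); w=45 if n=='top' else 60
    globals()[n]=cv2.resize(c['image'][v-w:v+w,u-w:u+w],(400,400),interpolation=cv2.INTER_CUBIC)
cv2.imwrite('pics/s5.png',np.hstack([top,side]))
E
```

```text
t: 12.65
eef_pos: [508.6, 109.7, 50.5]
tcp_rot: [-3.142, 0.0, -2.298]
ft_force: [-0.4, -0.3, -1.8]
opening: 0.187
```

View pics/s5.png

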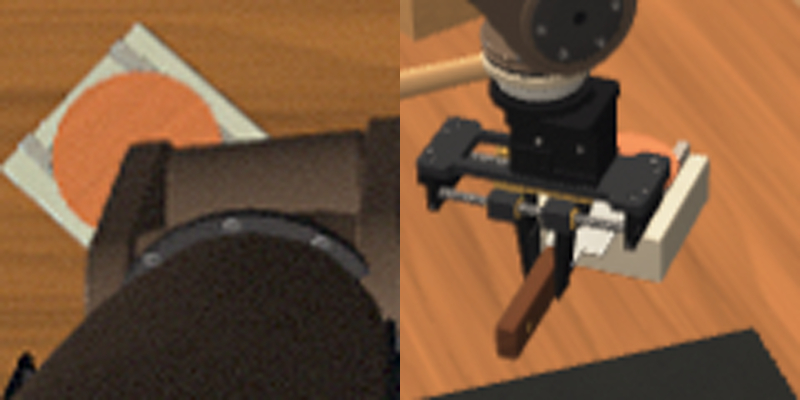

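```bash
python3 -m pendant '[[[0,-0.006,0,0,0],[0,-0.016,0,0,0],[0,-0.026,0,0,0],[0,-0.036,0,0,0],[0,-0.046,0,0,0],[0,-0.056,0,0,0],[0,-0.064,0,0,0],[0,-0.067,0,0,0]]]'; python3 -m pendant '[[[0,0,0,-0.001,0],[0,0,0,-0.003,0],[0,0,0,-0.005,0],[0,0,0,-0.007,0],[0,0,0,-0.009,0],[0,0,0,-0.011,0],[0,0,0,-0.012,0],[0,0,0,-0.012,0]]]'; python3 - <<'E'
from h import *
c=cam('side'); u,v=proj(c,[[590,195,55]])[0].astype(int); w=70
cv2.imwrite('pics/s6.png',cv2.resize(c['image'][v-w:v+w,u-w:u+w],(560,560),interpolation=cv2.INTER_CUBIC))
print(env.state()['ft_force'],env.state()['moment'])
E
```

```text
t: 13.55
eef_pos: [553.3, 159.8, 50.5]
tcp_rot: [-3.141, 0.0, -2.298]
ft_force: [-0.2, -1.0, -1.0]
opening: 0.187
t: 14.35
eef_pos: [552.7, 159.0, 62.7]
tcp_rot: [-3.142, 0.0, -2.298]
ft_force: [0.3, 0.2, -3.2]
opening: 0.19
[-0.4171368  -0.2821736  -3.61807719] [-0.12665854  0.21159499 -0.02263421]
```

View pics/s6.png

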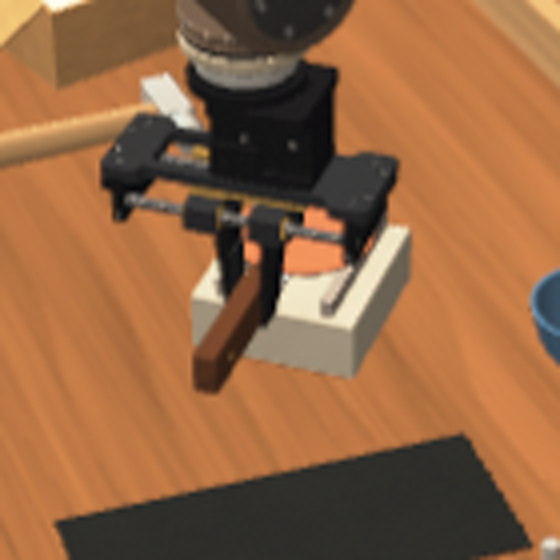

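The force dropped by the disc's weight, so it is riding on the blade. I'll raise it further, then measure tilt and position.

```bash
python3 -m pendant '[[[0,0,0,-0.003,0],[0,0,0,-0.009,0],[0,0,0,-0.018,0],[0,0,0,-0.028,0],[0,0,0,-0.038,0],[0,0,0,-0.046,0],[0,0,0,-0.051,0],[0,0,0,-0.053,0]]]'; cat >> h.py <<'E'
def disc(z):
    """copper pixels in both views: plane fit by range, and top view extent"""
    for n in('top','side'):
        c=cam(n); hsv=cv2.cvtColor(c['image'],cv2.COLOR_BGR2HSV)
        m=((hsv[...,0]<14)&(hsv[...,1]>120)&(hsv[...,2]>140)).astype(np.uint8); m[:,600:]=0
        s=env.state()['eef_pos']; v,u=np.nonzero(m); P=pt3(c,np.c_[u,v])
        k=(abs(P[:,2]-z)<25)&(np.hypot(*(P[:,:2]-s[:2]).T)<190); P=P[k]; uv=np.c_[u,v][k]
        for _ in range(3):
            o=P.mean(0); A=np.c_[P[:,:2]-o[:2],np.ones(len(P))]; f=np.linalg.lstsq(A,P[:,2],rcond=None)[0]; e=abs(A@f-P[:,2])<4; P=P[e]; uv=uv[e]
        print(n,len(P),'mean',o.round(1),'slope',f[:2].round(3),'min',P.min(0).round(),'max',P.max(0).round())
        if len(P)>60:  # circle from hull: least squares with radius fixed 50 on outer (far from tool) edge
            h=cv2.convexHull(uv.astype(np.int32)).reshape(-1,2); H=onz(c,h,z)[:,:2]
            from scipy.optimize import least_squares
            r=least_squares(lambda p:np.hypot(*(H-p).T)-50,H.mean(0),loss='soft_l1',f_scale=1.5); print('  circle',r.x.round(1),'res',np.abs(r.fun).round(0).astype(int).tolist())
E
python3 - <<'E'
from h import *
s=env.state(); print(s['eef_pos'],s['ft_force'],s['moment']); disc(s['eef_pos'][2]+3.5)
E
```

```text
t: 15.2
eef_pos: [552.8, 159.1, 116.4]
tcp_rot: [-3.141, 0.001, -2.298]
ft_force: [0.1, -0.4, -3.8]
opening: 0.185
[552.84285147 159.12861778 116.36257441] [ 0.07468684 -0.40132702 -3.80785238] [-0.09337061  0.28391681 -0.01644971]h.py:30: RuntimeWarning: Mean of empty slice.
  o=P.mean(0); A=np.c_[P[:,:2]-o[:2],np.ones(len(P))]; f=np.linalg.lstsq(A,P[:,2],rcond=None)[0]; e=abs(A@f-P[:,2])<4; P=P[e]; uv=uv[e]
  ret = um.true_divide(
Traceback (most recent call last):
  File "h.py", line 31, in disc
    print(n,len(P),'mean',o.round(1),'slope',f[:2].round(3),'min',P.min(0).round(),'max',P.max(0).round())
                                                                  ~~~~~^^^
ValueError: zero-size array to reduction operation minimum which has no identity
```

```bash
sed -i 's/>140)).astype/>90)).astype/; s/        for _ in range(3):/        if len(P)<30: print(n,"few",len(P)); continue\n        for _ in range(3):/' h.py
python3 - <<'E'
from h import *
s=env.state(); disc(s['eef_pos'][2]+3.5)
c=cam('side');d=cam('top'); print([proj(k,[[618,232,120]])[0] for k in(c,d)])
u,v=proj(c,[[590,200,110]])[0].astype(int); a=cv2.resize(c['image'][v-60:v+60,u-60:u+60],(400,400)); u,v=proj(d,[[600,210,110]])[0].astype(int); b=cv2.resize(d['image'][v-45:v+45,u-45:u+45],(400,400))
cv2.imwrite('pics/s7.png',np.hstack([a,b]))
E
```

```text
top 67 mean [505.1 107.6 142.4] slope [ 0.047 -0.048] min [489.  93. 139.] max [521. 122. 145.]
  circle [534.9  74.1] res [9, 0, 2, 5, 6, 5, 0, 3, 6, 13]
side 183 mean [591.8 187.5 126. ] slope [-0.101 -0.102] min [489.  92. 116.] max [664. 261. 145.]
  circle [601.4 206.9] res [10, 3, 3, 69, 75, 79, 76, 3, 12, 13, 13]
[array([313.63438001, 175.80825041]), array([220.51289343, 190.24464743])]
```

View pics/s7.png

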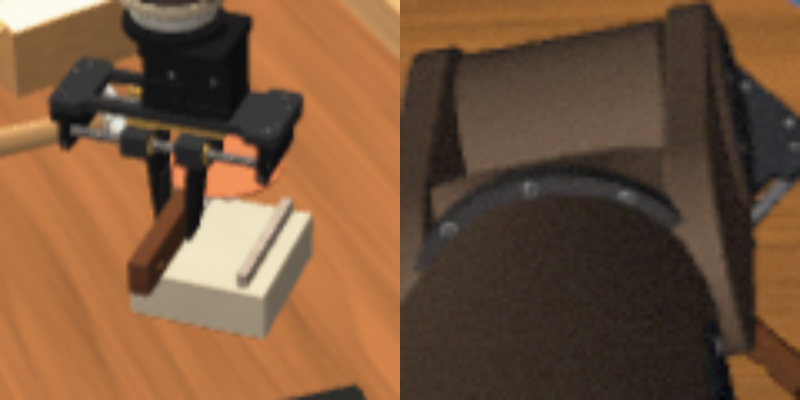

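The disc is off the brick on the blade and looks level. I'll carry it to the rest in four ramped moves.

```bash
python3 -m pendant '[[[0,0.002,-0.002,0,0.011],[0,0.007,-0.007,-0.002,0.044],[0,0.017,-0.015,-0.004,0.1],[0,0.0285,-0.0254,-0.007,0.17],[0,0.041,-0.0364,-0.01,0.242],[0,0.0515,-0.0458,-0.012,0.305],[0,0.059,-0.0524,-0.013,0.35],[0,0.062,-0.0552,-0.014,0.367]]]'
python3 -m pendant '[[[0,0.001,-0.002,0,0.011],[0,0.0046,-0.009,0,0.044],[0,0.0103,-0.02,0,0.1],[0,0.0175,-0.034,0,0.17],[0,0.025,-0.0487,0,0.242],[0,0.0315,-0.0613,0,0.305],[0,0.036,-0.07,0,0.35],[0,0.038,-0.0738,0,0.367]]]'
python3 -m pendant '[[[0,0,-0.0025,0,0.011],[0,0.001,-0.01,0,0.044],[0,0.0024,-0.0223,0,0.1],[0,0.004,-0.038,0,0.17],[0,0.006,-0.0545,0,0.242],[0,0.0075,-0.0685,0,0.305],[0,0.0085,-0.0784,0,0.35],[0,0.009,-0.0825,0,0.367]]]'
python3 - <<'E'
from h import *
print(plan(553.4,-174,130,2.515)); s=env.state(); print(s['ft_force'],s['moment'])
E
```

```text
t: 16.25
eef_pos: [552.7, 75.0, 129.7]
tcp_rot: [3.142, -0.0, -2.669]
ft_force: [-0.3, 0.2, -3.4]
opening: 0.189
t: 17.05
eef_pos: [552.7, -7.6, 129.5]
tcp_rot: [3.141, -0.0, -3.035]
ft_force: [0.0, 0.2, -4.3]
opening: 0.187
t: 17.85
eef_pos: [552.8, -90.6, 129.6]
tcp_rot: [3.141, 0.0, 2.882]
ft_force: [-0.4, -0.2, -3.9]
opening: 0.19
(array([-0.022 , -0.0804, -0.0004]), np.float64(0.367))
[-0.41251413 -0.21001876 -3.90729117] [0.02337946 0.31377294 0.02869074]
```

```bash
python3 -m pendant '[[[0,-0.0007,-0.0025,0,0.011],[0,-0.0026,-0.01,0,0.044],[0,-0.006,-0.0217,0,0.1],[0,-0.01,-0.037,0,0.17],[0,-0.0145,-0.053,0,0.242],[0,-0.018,-0.067,0,0.305],[0,-0.021,-0.0764,0,0.35],[0,-0.022,-0.0804,0,0.367]]]'
python3 -m pendant '[[[0,0,0,0,0],[0,0,0,0,0],[0,0,0,0.004,0],[0,0,0,0.01,0],[0,0,0,0.016,0],[0,0,0,0.02,0],[0,0,0,0.022,0],[0,0,0,0.022,0]]]'
python3 - <<'E'
from h import *
s=env.state(); e=s['eef_pos']; print(plan(553.4,-174,108,2.515)); z=e[2]+3.5
c=cam('side'); hsv=cv2.cvtColor(c['image'],cv2.COLOR_BGR2HSV)
m=((hsv[...,0]<14)&(hsv[...,1]>110)&(hsv[...,2]>90)); v,u=np.nonzero(m); P=pt3(c,np.c_[u,v])
k=(np.hypot(P[:,0]-633,P[:,1]+231.5)<75)&(abs(P[:,2]-z)<25); P=P[k]; uv=np.c_[u,v][k]
o=P.mean(0);A=np.c_[P[:,:2]-o[:2],np.ones(len(P))]; print(len(P),o,np.linalg.lstsq(A,P[:,2],rcond=None)[0],P.min(0),P.max(0))
h=cv2.convexHull(uv.astype(np.int32)).reshape(-1,2);H=onz(c,h,z)[:,:2]
from scipy.optimize import least_squares
r=least_squares(lambda p:np.hypot(*(H-p).T)-50,[633,-231],loss='soft_l1',f_scale=1.5); print(r.x,r.fun.round())
u,v=proj(c,[[620,-220,90]])[0].astype(int); a=c['image'][v-70:v+70,u-70:u+70]
cv2.imwrite('pics/s8.png',cv2.resize(a,(560,560),interpolation=cv2.INTER_CUBIC))
E
```

```text
t: 18.65
eef_pos: [553.7, -174.0, 129.6]
tcp_rot: [3.141, 0.0, 2.515]
ft_force: [-0.8, -0.3, -4.5]
opening: 0.187
t: 19.45
eef_pos: [553.4, -173.2, 107.2]
tcp_rot: [-3.142, -0.001, 2.517]
ft_force: [-0.5, -0.2, -3.0]
opening: 0.186
(array([-0.0004, -0.0007, -0.0008]), np.float64(0.002))
1153 [ 631.23171688 -233.79490436  111.15601435] [-1.20073732e-02  6.56465936e-03  1.11156014e+02] [ 582.58574615 -283.1694755   105.05300664] [ 682.38896131 -182.67584375  116.47049021]
[ 632.23170318 -232.40198848] [-1.  3.  0.  1.  1.  1.  1.  0.  0.  0. -1. -0. -1. -0.  0.  0.  1.  1.
  1.  1.  0.  0.  0. -0.]
```

View pics/s8.png

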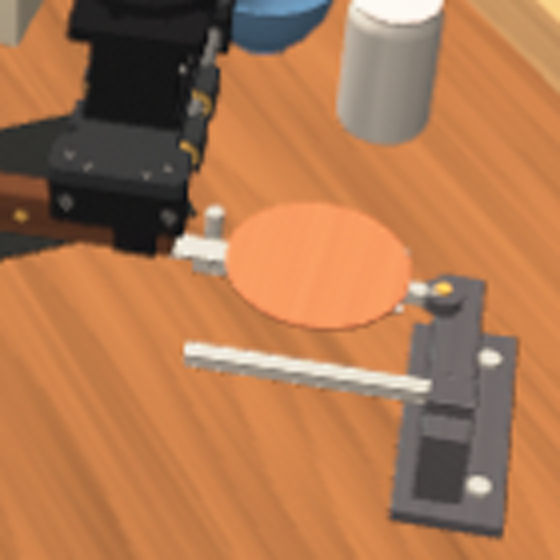

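The disc is level (slope about 0.01), centred at (632,-232) against the seat at (633,-231.5), with a clear gap for the blade. Lowering.

```bash
python3 -m pendant '[[[0,0,0,0.002,0],[0,0,0,0.007,0],[0,0,0,0.014,0],[0,0,0,0.021,0],[0,0,0,0.027,0],[0,0,0,0.031,0],[0,0,0,0.033,0],[0,0,0,0.034,0]]]'
python3 -m pendant '[[[0,0,0,0.001,0],[0,0,0,0.003,0],[0,0,0,0.005,0],[0,0,0,0.007,0],[0,0,0,0.009,0],[0,0,0,0.0105,0],[0,0,0,0.0115,0],[0,0,0,0.0115,0]]]'
python3 -c "
from h import *
s=env.state(); print(s['eef_pos'],s['ft_force'],s['moment']); disc(73)"
```

```text
t: 20.3
eef_pos: [553.5, -173.3, 73.4]
tcp_rot: [3.142, -0.0, 2.517]
ft_force: [-0.3, -0.1, -3.9]
opening: 0.187
t: 21.1
eef_pos: [553.6, -173.3, 62.0]
tcp_rot: [3.142, -0.0, 2.517]
ft_force: [0.1, -0.1, -1.2]
opening: 0.191
[ 553.56560166 -173.28284443   62.01037574] [ 0.09334931 -0.10644978 -1.23031328] [0.01965335 0.05874767 0.00627946]
top few 0
side 1039 mean [ 631.4 -233.2   73.5] slope [-0.005  0.   ] min [ 478. -282.   69.] max [ 685. -130.   78.]
  circle [ 631.7 -231.3] res [0, 0, 0, 0, 0, 0, 0, 0, 135, 1, 0, 0, 0, 1, 0, 0]
```

The force is back to the spatula alone, so the disc is on the rails. Withdrawing straight back.

```bash
python3 -m pendant '[[[0,0.003,0,0,0],[0,0.01,0,0,0],[0,0.02,0,0,0],[0,0.032,0,0,0],[0,0.046,0,0,0],[0,0.06,0,0,0],[0,0.07,0,0,0],[0,0.075,0,0,0]]]'
python3 -m pendant '[[[0,0.005,0,0,0],[0,0.015,0,0,0],[0,0.028,0,0,0],[0,0.042,0,0,0],[0,0.056,0,0,0],[0,0.066,0,0,0],[0,0.07,0,0,0],[0,0.07,0,0,0]]]'
python3 -c "
from h import *
disc(73); print(plan(436,-90,100,3.08), plan(491,11,100,3.08),plan(501.6,14.8,100,3.131))"
```

```text
t: 22.0
eef_pos: [491.8, -128.6, 62.3]
tcp_rot: [3.142, -0.0, 2.517]
ft_force: [0.1, -0.0, -1.0]
opening: 0.187
t: 22.8
eef_pos: [435.8, -88.2, 62.2]
tcp_rot: [3.141, 0.0, 2.517]
ft_force: [-0.3, -0.3, -0.5]
opening: 0.189
top few 0
side 33 mean [383.1 -49.7  89.5] slope [0.143 0.233] min [364. -98.  86.] max [453. -34.  93.]
(array([-0.0004, -0.0013, -0.0378]), np.float64(-0.563)) (array([ 0.014 ,  0.1128, -0.0378]), np.float64(-0.563)) (array([ 0.0076,  0.122 , -0.0378]), np.float64(-0.614))
```

```bash
python3 -m pendant '[[[0,0,0,-0.015,0],[0,0,0.005,-0.035,-0.05],[0,0.001,0.025,-0.038,-0.15],[0,0.003,0.05,-0.038,-0.27],[0,0.005,0.075,-0.038,-0.39],[0,0.006,0.1,-0.038,-0.5],[0,0.007,0.117,-0.038,-0.58],[0,0.0076,0.122,-0.038,-0.614]]]'
python3 -m pendant '[[[0,0,0,0.015,0],[0,0,0,0.035,0],[0,0,0,0.055,0],[0,0,0,0.07,0],[0,0,0,0.08,0],[0,0,0,0.085,0],[0,0,0,0.085,0],[0,0,0,0.085,0]]]'
python3 -c "
from h import *
s=env.state();print(plan(501.6,14.8,5.8,3.131),s['ft_force'],s['moment'])"
```

```text
t: 23.7
eef_pos: [502.2, 15.9, 100.0]
tcp_rot: [3.142, 0.001, 3.134]
ft_force: [0.7, -1.1, -1.5]
opening: 0.188
t: 24.5
eef_pos: [501.4, 14.8, 15.5]
tcp_rot: [3.142, 0.001, 3.131]
ft_force: [-0.4, -0.4, -1.3]
opening: 0.189
(array([-0.0002,  0.    ,  0.0097]), np.float64(-0.0)) [-0.44670442 -0.39198976 -1.26226711] [-0.00805232  0.05469574  0.01079227]
```

```bash
python3 -m pendant '[[[0,0,0,0.003,0],[0,0,0,0.006,0],[0,0,0,0.0085,0],[0,0,0,0.0095,0],[0,0,0,0.0095,0],[0.2,0,0,0.0095,0],[0.35,0,0,0.0095,0],[0.5,0,0,0.0095,0]]]'
python3 -m pendant '[[[0.5,0,0,0.0,0],[0.5,0,0,0.0,0],[0.5,0,0,0.0,0],[0.5,0,0,-0.02,0],[0.5,0,0,-0.06,0],[0.5,0,0,-0.1,0],[0.5,0,0,-0.14,0],[0.5,0,0,-0.18,0]]]'
python3 -m pendant '[[[0.5,0.03,0,-0.02,0],[0.5,0.06,0,-0.04,0],[0.5,0.08,0,-0.06,0],[0.5,0.08,0,-0.06,0],[0.5,0.08,0,-0.06,0],[0.5,0.08,0,-0.06,0],[0.5,0.08,0,-0.06,0],[0.5,0.08,0,-0.06,0]]]'
python3 - <<'E'
from h import *
for n in('side','top'):
    c=cam(n); hsv=cv2.cvtColor(c['image'],cv2.COLOR_BGR2HSV)
    m=((hsv[...,0]<14)&(hsv[...,1]>110)&(hsv[...,2]>90)); v,u=np.nonzero(m); P=pt3(c,np.c_[u,v])
    P=P[(np.hypot(P[:,0]-633,P[:,1]+231.5)<75)&(abs(P[:,2]-73)<20)]
    o=P.mean(0);A=np.c_[P[:,:2]-o[:2],np.ones(len(P))]; print(n,len(P),o,np.linalg.lstsq(A,P[:,2],rcond=None)[0][:2])
    if n=='side': cv2.imwrite('pics/s9.png',c['image'][120:400,180:500].repeat(2,0).repeat(2,1))
    b=(hsv[...,1]<70)&(hsv[...,2]>120); v,u=np.nonzero(b); P=pt3(c,np.c_[u,v]); P=P[(abs(P[:,0]-600)<60)&(abs(P[:,1]-15)<40)&(abs(P[:,2])<30)]
    if len(P)>30: A=np.c_[P[:,0]-600,P[:,1]-15,np.ones(len(P))]; print('blade',len(P),P.min(0),P.max(0),np.linalg.lstsq(A,P[:,2],rcond=None)[0])
E
```

```text
t: 25.3
eef_pos: [501.2, 15.0, 5.7]
tcp_rot: [3.142, 0.0, 3.131]
ft_force: [0.4, -0.3, -1.3]
opening: 0.316
t: 26.1
eef_pos: [500.8, 15.0, 187.4]
tcp_rot: [3.142, 0.0, 3.131]
ft_force: [1.4, 0.2, 0.2]
opening: 0.5
t: 26.9
eef_pos: [421.4, 15.8, 244.8]
tcp_rot: [3.141, -0.001, 3.131]
ft_force: [-0.6, -0.7, 0.1]
opening: 0.499
side 1129 [ 631.79515376 -233.47598551   73.37719643] [-0.00168588 -0.00665874]
blade 495 [540.4940488  -13.96852633  -1.21743744] [649.51314447  48.83488246  12.54963741] [-4.43346584e-04 -3.40505888e-02  6.11328117e+00]
top 1159 [ 632.44205351 -230.22888632   72.40295179] [0.00041545 0.00274726]
blade 436 [ 5.81028807e+02 -9.45752899e+00 -8.16780677e-02] [646.37816231  39.10693046  12.2896275 ] [-5.33934005e-03 -7.88627937e-03  5.44636139e+00]
```

View pics/s9.png

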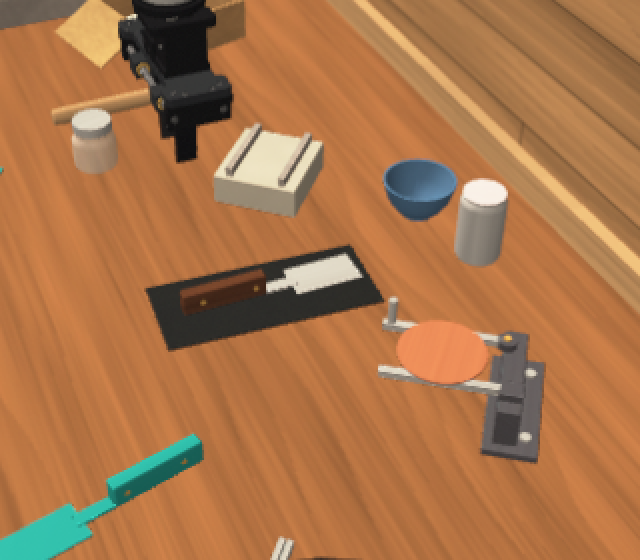

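The final view shows the disc flat across both rails at about (442,352), the spatula flat on its mat, and the robot clear. Handing in.

```bash
python3 -c "
from cell import env
print(env.job_done())"
```

```text
the job is handed in; nothing more can be done
None
```

The job is handed in at about 27 s of the 72 s allowed. No verdict was reported.

**What I did:** I swung the rest's arm by its pin until it met the stop (about 34 N). I slid the spatula under the disc, lifted it off the brick, carried it level and lowered it onto the rails. Then I drew the spatula out and laid it back on its mat.

**Checks at the end:**
- **Disc:** its centre was within about 2 mm of the seat and its tilt under 0.01 rad. The top face read 72.4–73.4 mm high, against 73 mm expected.
- **Rest arm:** it was parallel to the fixed rail within 0.01 rad when measured just after the swing. I did not re-measure it after placing the disc, but it looked home in the last picture.
- **Spatula:** it lies flat on the mat, where it started. The side camera gave a 0.03 rad slope across the blade and the top camera gave 0.008; both are under the 0.08 limit.
- **Other things:** those in the last side view look undisturbed, and the robot ended clear of everything. I did not measure their positions.

One check failed on the way: the disc measurement just after lifting was hidden by the gripper. I relied on the force reading and the picture there.

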